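# Close the slide press over its locating pin and hold it down

### The job

Pick up the orange cover by its black grip, lay it lengthwise between the blue rails of the slide press and slide it along them as far as needed until the blind hole in its underside drops over the locating pin. Then press the cover down gently until the sprung bed with the two slides is fully down, and finish while still holding the cover's grip and pressing it fully down; leave everything else on the worktop where it is.

Things in the scene. Friction and masses are not known exactly. Their poses are not given: they have to be found in the camera images.
- cover: Loose orange cover, block 100 x 73 x 26 mm (x, y, z), about 0.3 kg. On top, centred, a black grip: upright bar 20 mm thick along x, 60 mm long along y, from 26 to 62 mm above the underside. Origin: centre of the underside; z up. In the middle of the underside, out of sight: a blind hole 15 mm across, 20 mm deep, mouth chamfered 2 mm. Fits either way round (half turn about z).
- press: Slide press, fixed to the worktop: aluminium floor plate 190 x 104 x 8 mm with two blue rails along x, 180 mm long, ends open. Origin: centre of its underside; x along the channel, z up. Harmed by the cover pushing on it with over 60 N. Underside of the cover above the origin: 28 mm resting on the pin's tip, 16 mm dropped over the pin, 10 mm pressed fully down.
- rail_line (a point): Middle of the press, level with the tops of the blue rails, 36 mm above the press's origin; axes as the press. The channel is 77 mm wide between the rails (2 mm play each side of the cover); the rails' top 7 mm flare outward as a lead-in.
- pin_line (a point): Middle of the press at the height of the pin's tip, 28 mm above the press's origin; axes as the press. The steel pin, 12 mm thick, tip tapered to 7 mm, stands in the slot on this centre line (y = 0) but anywhere within 15 mm either side of this point along x: set anew each time and not reported; look before covering it, or feel for it.
- bed (a joint): White sprung bed between the rails, 150 mm long, two glass slides on it: 0 m = up (slides' top 16 mm above the press's origin), 0.006 m = fully down on its stop. The spring pushes up with 8 N at the top, 14 N at the bottom; the bed rises when no longer pressed.
- tape_roll: Bystander, leave alone: roll of tan tape lying flat, 96 mm across, 25 mm high. Origin: centre of its underside.
- funnel: Bystander, leave alone: clear funnel standing on its wide mouth, 70 mm across, 78 mm high. Origin: centre of its underside.
- vial: Bystander, leave alone: small glass vial with red cap, 24 mm across, 54 mm high. Origin: centre of its underside.
- oil_bottle: Bystander, leave alone: brown dropper bottle with black cap, 27 mm across, 84 mm high. Origin: centre of its underside.
- petri_dish: Bystander, leave alone: clear petri dish, 60 mm across, 14 mm high. Origin: centre of its underside.
- pen: Bystander, leave alone: white marker pen with black cap lying flat, 135 mm long, 17 mm thick. Origin: centre of its underside.
- iodine_bottle: Bystander, leave alone: brown dropper bottle with black rubber bulb, 36 mm across, 94 mm high. Origin: centre of its underside.
Mind the look-alikes: they are no part of the job. Of the things shaped like the cover, the orange one is meant.

How it is judged (in metres and radians):
On the way, in this order (a step that is already met when the one before it is completed fails the run):
1. the cover is lifted off the worktop by the gripper (height (world z) of cover above 0.04 m and contact force between the fingers and cover above 3 N), for 0.1 s.
2. the cover has dropped over the pin, between the rails (x of cover in the frame of press between -0.025 and 0.025 m and y of cover in the frame of press between -0.006 and 0.006 m and angle between the x axis of cover and the x axis of press, either way round below 0.12 rad and angle between cover's own z axis and vertical below 0.06 rad and z of cover in the frame of press below 0.0195 m), for 0.1 s.
At the end, for the whole second after the job is handed in: The cover is on the pin (within 25 mm of the press's middle along the channel, 6 mm across, 0.12 rad of line, 0.06 rad of level), its underside at most 12.2 mm above the press's origin, the bed at least 4.6 mm down under more than 5 N, the fingers gripping the cover (over 20 N), at rest (x of cover in the frame of press between -0.025 and 0.025 m and y of cover in the frame of press between -0.006 and 0.006 m and angle between the x axis of cover and the x axis of press, either way round below 0.12 rad and angle between cover's own z axis and vertical below 0.06 rad and z of cover in the frame of press between 0.006 and 0.0122 m and value of joint bed above 0.0046 m and contact force between cover and press above 5 N and contact force between the fingers and cover above 20 N and linear speed of cover below 0.02 m/s); the arm keeps its last pose, push and grip.
It fails at once if the cover is slammed or forced on the press (over 60 N) (contact force between cover and press above 60 N).
It fails at once if a bystander (tape roll, funnel, vial, bottles, petri dish, pen) is shifted more than 20 mm (distance of any of tape_roll, funnel, vial, oil_bottle, petri_dish, pen, iodine_bottle from where it was at the start of the episode above 0.02 m).
It also fails if it takes over 64 s, if anything falls off the work surface, if the arm or the gripper's body presses on something with over 40 N, if the wrist force passes 120 N, or if a joint passes its speed limit or range.

### The arm

A 6-joint arm with a two-finger parallel gripper is mounted at the origin on a cart in front of the work surface, level with it; the furniture and walls round the work are solid. World frame = base frame: x ahead of the robot, y to its left, z up, the work surface at z = 0. Lengths are in mm, angles in rad, forces in N, time in s.
With the tool pointing down it reaches from about 375 to 900 mm from the base axis. Payload 3.1 kg.
Tool frame: the origin (TCP) lies midway between the tips of the shut fingers; the grasp point (between the pads) lies 19 mm behind it; z points along the fingers, y is the line along which they close (so a half turn about z gives the same grasp; the last joint's range is limited). The gripper opens to 85 mm and grips with 20 to 120 N. Pads are 22 mm wide; open, the fingers measure 114 mm over their backs; the gripper's body (76 mm by 85 mm) begins 54 mm behind the grasp point. The pads swing forward as they close: fully open they stand 13 mm farther back than shut.
Start: joints at [1.044, 0.527, 1.433, -0, 1.181, -0.178], TCP at [212.978, 587.569, 231.31] pointing down, gripper open.
Joint ranges: [-3.08, 3.08], [-0.75, 2.2], [0.22, 2.44], [-1.43, 4.57], [0, 2.65], [-2.85, 2.85]. Speed limits (rad/s): [2.79, 2.79, 3.14, 3.14, 3.14, 3.14].

### API

Orientations are given as [roll, pitch, yaw] about the fixed x, y, z axes, in that order (R = Rz(yaw) Ry(pitch) Rx(roll)).
In Python, from workcell import bot, read_camera gives the robot as it stands.
- The arm moves only by the tool run_rows, called after ">>>" as a command line: name --argument value ..., lists and objects as JSON in quotes. Schema: {"type":"object","properties":{"motion":{"type":"array","items":{"type":"object","properties":{"tx":{"type":"number"},"ty":{"type":"number"},"tz":{"type":"number"},"rx":{"type":"number"},"ry":{"type":"number"},"rz":{"type":"number"}},"additionalProperties":false},"minItems":1,"maxItems":12},"finger_gap":{"type":"number"},"only":{"type":"string"},"quiet":{"type":"boolean"},"lines":{"type":"string"}},"required":["motion"],"additionalProperties":false}. motion is a list of rows, 1 to 12 of them, each an object with the fields tx, ty, tz (the shift in fractions of the full range, 1 being 200 mm), rx, ry, rz (a rotation vector in a scale on which 1.0 is 60 degrees); a field left out counts as zero; each row shifts and turns the commanded pose from where the row before left it, along the tool's axes as they then stand; what a row does not reach is not made up. A row lasts 1/12 s, in which the tool goes at most 41.7 mm and 0.125 rad, less where a joint would pass 70% of its speed; a pose out of reach is approached as far as the arm can. finger_gap is the opening from 0.0 (shut) to 1.0 (fully open), set as the call begins (left out keeps the last). The fingers move at their own pace and stop on an object; the grip force is fixed at half the most. Time passes only in rows, so rows that do not move let the fingers close. The tool returns the time, the measured TCP pose, the force, the opening and the grip force at its end. only (a regular expression) keeps the lines of the reply that match it, lines (a string "A,B") keeps lines A to B, and quiet returns only ok. Input that does not fit is refused with a message, and nothing moves.
- bot.state(): the state, without advancing time (a new reading comes with each control period).
- read_camera(name): name is "side" or "top"; returns a dict with "img" (384x512x3 uint8, red, green, blue), "camera_matrix" (3x3 intrinsics, pixels), "eye" and "rotation" of the camera in the world. Camera axes: x right, y down, z forward; pixel columns grow to the right and rows downward; lengths in mm; the calibration is good to about 2 mm. A picture is of the moment at which its call begins. There is no depth.
- bot.finish_job(): hands the job in; it is judged then, once.
The state is a dict: "t": time; "joint_positions": joint angles; "joint_velocities": joint speeds; "joint_efforts": joint torques, N m; "tcp_pos": TCP position; "tcp_rot": TCP orientation; "contact_force": force on the tool from outside, world axes, zero at the start; "moment": the same for the moment, N m; "width": opening from 0.0 (shut) to 1.0 (fully open); "finger_force": force on a finger pad.
Only numpy, scipy, OpenCV 4.12 (cv2) and the standard library are available. Lean on these libraries where they do the work, as an engineer would, in place of code of your own. Each camera call takes 0.05 s, during which the arm holds its last target. There are 200 camera calls.

## Working session

There is one attempt and no reset: what is moved stays moved. The work goes in short steps, Python scripts to look and compute and a tool call to move; the robot and the scene stay as the last step left them, time stands still between calls to the robot, and variables do not carry over. Pictures are saved under pics/ and viewed, at most 10 in all, crops included, and the job is handed in when it is done.

```bash
mkdir -p pics; ls; python3 - <<'E'
from workcell import bot, read_camera
import cv2,numpy as np
print(bot.state())
for n in("top","side"):
    c=read_camera(n); cv2.imwrite(f"pics/{n}0.png",c["img"][:,:,::-1]); print(n,c["camera_matrix"],c["eye"],c["rotation"])
    np.savez(f"{n}0.npz",**c)
E
```

```text
pics
{'t': 0.0, 'joint_positions': array([ 1.04448199e+00,  5.28498997e-01,  1.43389377e+00, -2.19419717e-05,
        1.18140049e+00, -1.78499888e-01]), 'joint_velocities': array([-6.28634995e-04, -7.95177282e-04,  8.77103653e-05,  9.82785755e-04,
        2.76204761e-04, -1.12943074e-03]), 'joint_efforts': array([ 7.39064162e-04, -4.42338717e+01, -1.78026634e+01, -2.50006462e-05,
        8.35172483e-03, -6.43607876e-06]), 'tcp_pos': array([212.64089499, 586.9554161 , 230.31616451]), 'tcp_rot': array([-3.13942341e+00, -3.70766199e-04,  2.79378615e+00]), 'contact_force': array([ 1.06959073,  0.48872599, -0.63759652]), 'moment': array([-0.03728724, -0.01225545,  0.0011655 ]), 'finger_force': 0.0, 'width': 0.9976001802867973}
top [[435.1338421    0.         250.45572645]
 [  0.         435.1338421  188.75896994]
 [  0.           0.           1.        ]] [ 442.59627421  -32.43168192 1266.04187826] [-3.03591117 -0.0133718  -1.55255306]
side [[374.68862457   0.         251.99072096]
 [  0.         374.68862457 188.22461273]
 [  0.           0.           1.        ]] [ 482.9531246  1065.73674502  626.36503161] [-2.03133731 -0.005734   -3.06282704]
```

View pics/top0.png

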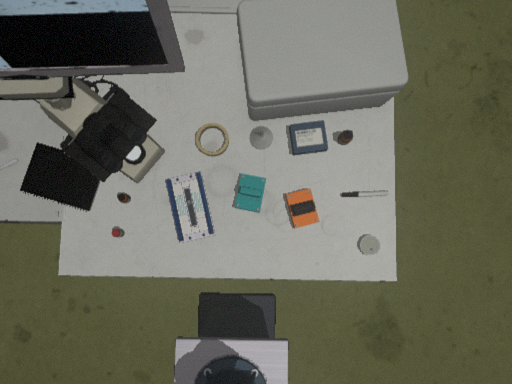

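View pics/side0.png

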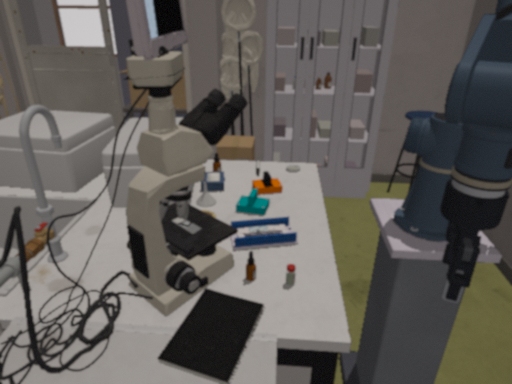

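The top view shows these candidates: orange cover at (302,208), teal look-alike at (250,193), and a dark blue box at (308,138). The press, with blue rails, is at (190,207). I choose the orange one and will check it in a crop while measuring.

```bash
cat > h.py <<'E'
import numpy as np,cv2
from scipy.spatial.transform import Rotation as R
def ray(c,uv,z):
    uv=np.atleast_2d(np.asarray(uv,float)); K=c["camera_matrix"]
    d=np.c_[(uv-[K[0,2],K[1,2]])/[K[0,0],K[1,1]],np.ones(len(uv))]@R.from_euler("xyz",np.ravel(c["rotation"])).as_matrix().T
    e=np.asarray(c["eye"]); return (e+d*((z-e[2])/d[:,2])[:,None])[:,:2]
def proj(c,P):
    K=c["camera_matrix"]; p=(np.atleast_2d(P)-c["eye"])@R.from_euler("xyz",np.ravel(c["rotation"])).as_matrix()
    return p[:,:2]/p[:,2:]*[K[0,0],K[1,1]]+[K[0,2],K[1,2]]
def blobs(c,lo,hi,box,amin=20,s=4):
    x0,y0,x1,y1=box
    im=cv2.resize(c["img"][y0:y1,x0:x1],None,fx=s,fy=s,interpolation=cv2.INTER_CUBIC)
    m=cv2.inRange(cv2.cvtColor(im,cv2.COLOR_RGB2HSV),lo,hi)
    cs,_=cv2.findContours(m,cv2.RETR_EXTERNAL,cv2.CHAIN_APPROX_NONE)
    return [((k[:,0]+.5)/s-.5+[x0,y0]) for k in cs if cv2.contourArea(k)>amin*s*s]
def rect(p):
    (cx,cy),(w,h),a=cv2.minAreaRect(p.astype(np.float32)); 
    if w<h: w,h,a=h,w,a+90
    return np.round([cx,cy,w,h,(a+90)%180-90],1)
E
cat > m.py <<'E'
from h import *
for n,bo,bp in(("top",(280,180,325,235),(160,165,220,248)),("side",(245,165,290,200),(225,210,300,255))):
    c=dict(np.load(n+"0.npz"))
    for b in blobs(c,(3,120,80),(22,255,255),bo): print(n,"orange z26",rect(ray(c,b,26)),"z0",rect(ray(c,b,0)))
    for b in blobs(c,(0,0,0),(179,255,70),bo,10): print(n,"grip z62",rect(ray(c,b,62)),b.min(0),b.max(0))
    for b in blobs(c,(100,110,40),(125,255,255),bp): print(n,"rail z36",rect(ray(c,b,36)),"z8",rect(ray(c,b,8)))
E
python3 m.py
python3 - <<'E'
import numpy as np,cv2
t=np.load("top0.npz")["img"]; s=np.load("side0.npz")["img"]
f=lambda i,x0,y0,x1,y1:cv2.resize(i[y0:y1,x0:x1],(400,300 if 0 else int(400*(y1-y0)/(x1-x0))),interpolation=cv2.INTER_CUBIC)
a=np.hstack([f(t,155,165,225,250)[:480],f(t,275,170,335,240)[:466].copy() if 0 else cv2.resize(f(t,275,170,335,240),(400,480))[:480]])[:,:,::-1]
b=np.hstack([f(s,225,210,301,232+3),f(s,245,165,321,190)])[:,:,::-1]
b=cv2.resize(s[210:250,225:305],(240,120),interpolation=cv2.INTER_CUBIC)[:,:,::-1]
b=np.hstack([cv2.resize(s[210:250,225:305],(400,115),interpolation=cv2.INTER_CUBIC),cv2.resize(s[168:200,235:295],(400,115),interpolation=cv2.INTER_CUBIC)])[:,:,::-1]
cv2.imwrite("pics/crop0.png",np.vstack([a,b]))
E
```

```text
top orange z26 [ 522.9 -194.4   99.8   74.3   15.3] z0 [ 524.6 -197.8  101.8   75.9   15.3]
top grip z62 [ 520.8 -191.3   65.1   30.2  -75.4] [290.125 200.375] [314.125 215.125]
top rail z36 [510.6 168.1 175.3   9.8  14. ] z8 [512.2 172.6 179.3  10.1  14. ]
top rail z36 [531.7  83.2 175.5   8.1  14.2] z8 [533.7  85.8 179.5   8.3  14.2]
side orange z26 [ 520.7 -168.   116.4  106.4  -72.1] z0 [ 522.3 -221.5  121.4  111.   -72.1]
side grip z62 [ 524.9 -149.4  120.5   28.2  -84.4] [262.375 171.875] [270.875 186.125]
side rail z36 [510.1 191.4 173.5  43.2  13.7] z8 [511.4 149.9 181.7  45.2  13.7]
side rail z36 [530.4 107.2 172.   36.2  12.7] z8 [532.6  61.8 180.1  37.9  12.7]
```

View pics/crop0.png

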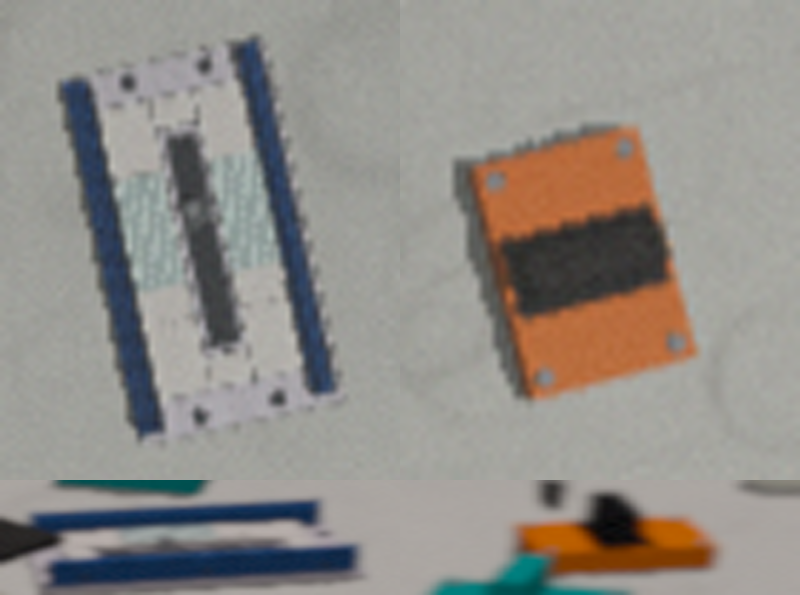

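The crop confirms the orange block with the black grip. The press's pin tip shows as a light spot in the slot at about (189.5, 201.4). Next I'll refine the press lateral position from the rail edges, the pin and the slot.

```bash
python3 - <<'E'
from h import *
c=dict(np.load("top0.npz")); a=np.radians(14.1); ex=np.array([np.cos(a),np.sin(a)]); ey=np.array([-ex[1],ex[0]]); o=np.array([521.5,125.])
F=lambda uv,z:(ray(c,uv,z)-o)@np.c_[ex,ey]
for b in blobs(c,(100,110,40),(125,255,255),(160,165,220,248)):
    p=F(b,36); m=abs(p[:,0])<70; mid=np.median(p[:,1]); 
    for s in(1,-1):
        k=m&(s*(p[:,1]-mid)>0)
        print("edge",s,[(z,round(np.median(F(b[k],z)[:,1]),1)) for z in(36,29,14,8)],"slope",np.polyfit(p[k,0],p[k,1],1)[0].round(4),"xext z36",p[:,0].min().round(1),p[:,0].max().round(1))
for b in blobs(c,(0,0,0),(179,255,110),(178,180,202,232),20):
    p=F(b,16); print("slot z16",rect(p))
print("pin",F([189.5,201.4],28),F([189.5,201.4],28)@np.c_[ex,ey].T+o)
# bright spot in slot
g=c["img"][195:209,184:196].astype(int).mean(2).astype(int); print(g)
E
```

```text
edge 1 [(36, np.float64(47.9)), (29, np.float64(48.9)), (14, np.float64(51.1)), (8, np.float64(52.0))] slope 0.0007 xext z36 -87.7 87.6
edge -1 [(36, np.float64(40.7)), (29, np.float64(41.6)), (14, np.float64(43.8)), (8, np.float64(44.6))] slope -0.005 xext z36 -87.7 87.6
edge 1 [(36, np.float64(-41.2)), (29, np.float64(-40.7)), (14, np.float64(-39.5)), (8, np.float64(-39.1))] slope 0.0021 xext z36 -88.1 87.4
edge -1 [(36, np.float64(-46.1)), (29, np.float64(-45.6)), (14, np.float64(-44.6)), (8, np.float64(-44.1))] slope 0.0004 xext z36 -88.1 87.4
slot z16 [-39.   40.4  49.4  10.  -12. ]
slot z16 [ -2.1   0.8 112.3  20.   -0.4]
slot z16 [ 44.1 -35.8  52.3  12.3 -12.4]
pin [[13.03397625 -1.94284968]] [[534.61459617 126.29095674]]
[[157  89  65  63  64  67  76 120 152 173 151 164]
 [131  99  66  63  65  65  75 131 166 173 151 156]
 [127 111  70  63  62  62  72 123 160 175 154 161]
 [123 142  77  62  65  66  70 111 143 171 150 156]
 [149 154  76  51  59  67  74  95 111 169 153 165]
 [143 140  77  71  89  94  79  85 103 148 152 171]
 [140 120  83  92 113 110  83  96 128 145 155 173]
 [160 140 122  87 110 104  84  96 118 131 167 176]
 [157 138 147  82  90  87  90  85 111 110 157 169]
 [165 166 157  90  80  86  72  65  87 135 165 158]
 [161 175 149  99  75  71  63  65  84 158 175 152]
 [166 156 128 110  68  62  65  65  76 133 162 152]
 [157 145 143 131  74  63  64  66  68 118 137 146]
 [165 150 146 151  80  70  64  61  69  97 116 145]]
```

Estimates: cover at (522.8, -194.5), yaw 0.262. Press centre at about (521.3, 126.0), yaw 0.246, pin at about +13 mm along it. Next I turn the tool and travel over the cover.

The rows are not in the units I measure in: shifts go in shares of 200 mm and turns go in shares of 60 degrees. I convert before sending: 0.121 rad is 0.1155.

>>> run_rows --motion '[{"rz": 0.1146}, {"rz": 0.1146}, {"rz": 0.1146}, {"rz": 0.1146}, {"rz": 0.1146}, {"rz": 0.1146}, {"rz": 0.1146}, {"rz": 0.1155}]' --finger_gap 1.0

```text
t: 0.77
tcp_pos: [212.8, 587.2, 230.7]
tcp_rot: [-3.141, 0.001, 1.827]
contact_force: [0.5, -0.6, -0.2]
width: 1.001
finger_force: 0.0
```

>>> run_rows --motion '[{"tx": -0.19, "ty": 0.022}, {"tx": -0.19, "ty": 0.022}, {"tx": -0.19, "ty": 0.022}, {"tx": -0.19, "ty": 0.022}, {"tx": -0.19, "ty": 0.022}, {"tx": -0.19, "ty": 0.022}, {"tx": -0.19, "ty": 0.022}, {"tx": -0.19, "ty": 0.022}, {"tx": -0.19, "ty": 0.022}, {"tx": -0.19, "ty": 0.022}, {"tx": -0.19, "ty": 0.022}]'

```text
t: 1.68
tcp_pos: [368.0, 194.6, 231.2]
tcp_rot: [-3.141, 0.0, 1.833]
contact_force: [1.3, 0.5, -0.7]
width: 0.999
finger_force: 0.0
```

>>> run_rows --motion '[{"tx": -0.19, "ty": 0.022}, {"tx": -0.19, "ty": 0.022}, {"tx": -0.19, "ty": 0.022}, {"tx": -0.19, "ty": 0.022}, {"tx": -0.19, "ty": 0.022}, {"tx": -0.19, "ty": 0.022}, {"tx": -0.19, "ty": 0.022}, {"tx": -0.19, "ty": 0.022}, {"tx": -0.19, "ty": 0.022}, {"tx": -0.19, "ty": 0.022}, {"tx": -0.19, "ty": 0.022}, {}]'

```text
t: 2.68
tcp_pos: [526.5, -202.4, 231.3]
tcp_rot: [3.138, 0.007, 1.828]
contact_force: [0.4, 0.1, 0.1]
width: 1.002
finger_force: 0.0
```

To row units: 30 mm is 0.15.

>>> run_rows --motion '[{"tz": 0.15}, {"tz": 0.15}, {"tz": 0.15}, {}, {}]'

```text
t: 3.1
tcp_pos: [521.8, -194.0, 139.9]
tcp_rot: [-3.138, -0.003, 1.833]
contact_force: [0.3, -0.9, 0.1]
width: 1.0
finger_force: 0.0
```

```bash
python3 - <<'E'
from workcell import bot,read_camera
import cv2,numpy as np
print(bot.state()["tcp_pos"])
t=read_camera("top");s=read_camera("side")
np.savez("top1.npz",**t)
a=cv2.resize(t["img"][165:255,260:350],(400,400),interpolation=cv2.INTER_CUBIC);b=cv2.resize(s["img"][110:210,210:310],(400,400),interpolation=cv2.INTER_CUBIC)
cv2.imwrite("pics/c1.png",np.hstack([a,b])[:,:,::-1])
E
```

```text
[ 521.7507986  -193.98299849  139.93825118]
```

View pics/c1.png

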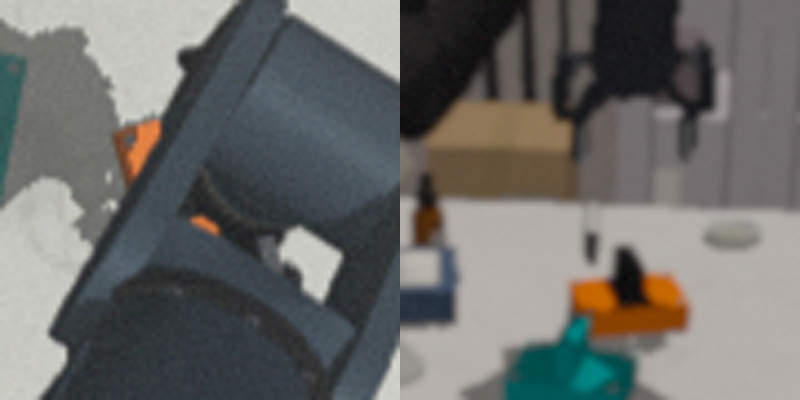

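The gripper is open and centred above the orange cover's grip: fingers at crop x≈578 and 690, grip at 628. I descend and close.

To row units: 27 mm is 0.135, 15 mm is 0.075.

>>> run_rows --motion '[{"tz": 0.135}, {"tz": 0.135}, {"tz": 0.135}, {"tz": 0.075}, {"tz": 0.05}, {}, {}]'

```text
t: 3.78
tcp_pos: [524.1, -195.3, 36.5]
tcp_rot: [3.14, 0.002, 1.833]
contact_force: [0.6, -0.5, -0.3]
width: 1.005
finger_force: 0.0
```

>>> run_rows --motion '[{}, {}, {}, {}, {}, {}, {}, {}, {}, {}]' --finger_gap 0.0

```text
t: 4.62
tcp_pos: [523.5, -195.0, 36.0]
tcp_rot: [3.141, 0.001, 1.833]
contact_force: [0.1, 0.7, 5.9]
width: 0.221
finger_force: 60.1
```

To row units: -30 mm is -0.15, -20 mm is -0.1.

>>> run_rows --motion '[{"tz": -0.05}, {"tz": -0.1}, {"tz": -0.15}, {"tz": -0.15}, {"tz": -0.05}, {}, {}, {}]'

```text
t: 5.28
tcp_pos: [521.6, -194.0, 133.6]
tcp_rot: [-3.139, -0.003, 1.833]
contact_force: [0.2, 0.0, -4.0]
width: 0.223
finger_force: 59.2
```

```bash
python3 - <<'E'
from workcell import bot,read_camera
from h import *
print(bot.state())
t=read_camera("top");s=read_camera("side")
np.savez("top2.npz",**t);np.savez("side2.npz",**s)
for n,c in(("t",t),("s",s)):
    for b in blobs(c,(3,120,80),(22,255,255),(230,120,350,250)): print(n,rect(b),rect(ray(c,b,126)))
a=cv2.resize(t["img"][165:255,260:350],(400,400),interpolation=cv2.INTER_CUBIC);b=cv2.resize(s["img"][110:210,210:310],(400,400),interpolation=cv2.INTER_CUBIC)
cv2.imwrite("pics/c2.png",np.hstack([a,b])[:,:,::-1])
E
```

```text
{'t': 5.2833, 'joint_positions': array([-5.56866661e-01,  5.72241722e-01,  1.69264501e+00, -5.41666542e-05,
        8.80790811e-01, -8.18793850e-01]), 'joint_velocities': array([-0.00022839,  0.01443718,  0.00224766,  0.0014953 ,  0.00181271,
        0.00262118]), 'joint_efforts': array([ 5.36115826e-03, -4.41816258e+01, -1.40882170e+01,  1.45742895e-03,
       -4.01944632e-02,  8.92357957e-05]), 'tcp_pos': array([ 521.56267957, -193.98085389,  133.56112114]), 'tcp_rot': array([-3.13877184e+00, -2.95484280e-03,  1.83275391e+00]), 'contact_force': array([ 0.22373761,  0.02190645, -3.97843167]), 'moment': array([ 0.02169719, -0.01800985, -0.07611029]), 'finger_force': 59.15581405162811, 'width': 0.2227263055215556}
t [293.1 195.9  10.2   7.8  75.1] [ 547.2 -158.    26.8   20.6   15.4]
s [267.4 161.8  32.1  15.9  -2.2] [ 518.9 -159.7  144.9  108.4  -75.7]
```

View pics/c2.png

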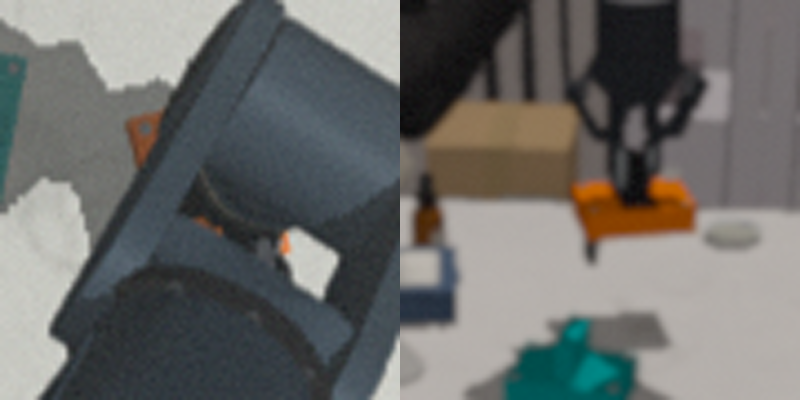

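The cover is lifted and level, in the gripper (side crop, about (633,205)). I carry it over the press, above the pin.

To row units: 31.2 mm is 0.156, 9 mm is 0.045, 0.016 rad is 0.0153.

>>> run_rows --motion '[{"rz": 0.0153}, {"tx": 0.156, "ty": 0.045}, {"tx": 0.156, "ty": 0.045}, {"tx": 0.156, "ty": 0.045}, {"tx": 0.156, "ty": 0.045}, {"tx": 0.156, "ty": 0.045}, {"tx": 0.156, "ty": 0.045}, {"tx": 0.156, "ty": 0.045}, {"tx": 0.156, "ty": 0.045}, {"tx": 0.156, "ty": 0.045}, {"tx": 0.156, "ty": 0.045}]'

```text
t: 6.3
tcp_pos: [533.7, 131.2, 134.4]
tcp_rot: [-3.14, -0.0, 1.816]
contact_force: [0.2, -0.1, -3.7]
width: 0.22
finger_force: 59.2
```

>>> run_rows --motion '[{"tz": 0.1}, {"tz": 0.07}, {}, {}, {}]'

```text
t: 6.72
tcp_pos: [534.6, 129.4, 101.3]
tcp_rot: [-3.142, -0.0, 1.816]
contact_force: [0.6, -0.1, -3.9]
width: 0.218
finger_force: 59.3
```

```bash
python3 - <<'E'
from workcell import bot,read_camera
from h import *
s=bot.state();print(s["tcp_pos"],s["tcp_rot"],s["contact_force"])
t=read_camera("top");s=read_camera("side")
np.savez("top3.npz",**t);np.savez("side3.npz",**s)
a=cv2.resize(t["img"][160:250,145:235],(400,400),interpolation=cv2.INTER_CUBIC);b=cv2.resize(s["img"][170:260,220:310],(400,400),interpolation=cv2.INTER_CUBIC)
cv2.imwrite("pics/c3.png",np.hstack([a,b])[:,:,::-1])
E
```

```text
[534.59825587 129.41360857 101.29216168] [-3.14153019e+00 -4.29939290e-05  1.81597399e+00] [ 0.61478189 -0.11270507 -3.92099522]
```

View pics/c3.png

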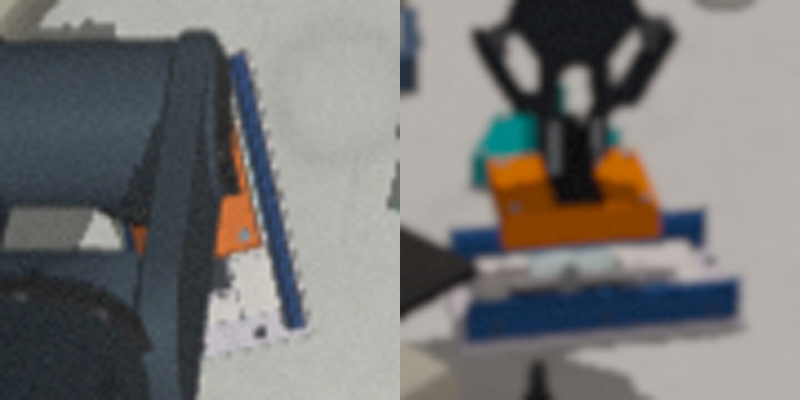

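The top crop shows the cover's right edge running parallel to the right rail, corner at about (262,245). The side crop shows the pin at about (572,268) below the cover. I'll measure both in the press frame.

```bash
python3 - <<'E'
from h import *
t=dict(np.load("top3.npz"));s=dict(np.load("side3.npz"))
a=np.radians(14.1); M=np.array([[np.cos(a),-np.sin(a)],[np.sin(a),np.cos(a)]]); o=np.array([521.3,126.])
F=lambda c,uv,z:(ray(c,uv,z)-o)@M
for b in blobs(t,(3,120,80),(22,255,255),(190,170,210,225),10):
    p=F(t,b,91.); k=(p[:,1]<np.percentile(p[:,1],5)+1.2)
    print("right edge y",[np.round(np.percentile(p[:,1],q),1) for q in(0,3,10)],"low x",[np.round(np.percentile(p[:,0],q),1) for q in(0,3,10)], np.polyfit(p[k,0],p[k,1],1))
for b in blobs(t,(100,110,40),(125,255,255),(190,165,220,248)):
    p=F(t,b,36.); m=abs(p[:,0]-0)<60; print("rail y36",np.percentile(p[m,1],[3,97]))
# side: orange front (+y) face bottom edge, corners
for b in blobs(s,(3,120,60),(22,255,255),(235,200,275,228),20): print("side orange px",b.min(0),b.max(0),[b[np.argmax(b@d)] for d in([-1,1],[1,1],[1,-.3],[-1,-.3])])
# pin in side at y=0 plane: predicted px for various x
for x in(6,9,12,15): 
    w=o+M@[x,0]; print(x,proj(s,[[*w,28],[*w,16]]).round(1).tolist())
g=cv2.cvtColor(s["img"],cv2.COLOR_RGB2GRAY); print(g[222:236,248:270])
# cover bottom corners predicted if centred at TCP
for x,y in((50,36.5),(-50,36.5)):
    w=np.array([534.2,129.2])+M@[x,y]; print(proj(s,[[*w,65],[*w,91]]).round(1).tolist())
E
```

```text
right edge y [np.float64(-38.1), np.float64(-37.8), np.float64(-37.7)] low x [np.float64(-38.6), np.float64(-37.8), np.float64(-36.9)] [ 2.90326735e-03 -3.74968037e+01]
rail y36 [-48.06279923 -40.29868946]
side orange px [239.375 203.125] [274.375 225.625] [array([242.875, 224.875]), array([274.375, 223.125]), array([274.375, 207.125]), array([239.375, 206.625])]
6 [[260.9, 228.5], [260.8, 231.9]]
9 [[259.9, 228.6], [259.9, 232.0]]
12 [[258.9, 228.6], [258.9, 232.1]]
15 [[257.9, 228.7], [257.9, 232.2]]
[[ 78  78  79  79  79  79  80  78  79  79  80  78  78  78  80  78  79  77
   77  79  78  78]
 [ 80  79  78  79  78  79  79  77  77  77  77  77  77  79  80  80  77  80
   80  78  77  78]
 [ 77  75  76  77  78  80  77  78  78  80  80  82  81  82  82  83  86  87
   92  93  97  99]
 [ 79  80  82  85  86  88  90  91  94  95  96  94  95 100 104 108 111 115
  122 132 138 141]
 [ 96  97  99 103 109 118 125 128 134 134 131 128 129 134 140 142 145 148
  153 160 167 172]
 [135 132 131 138 145 152 157 161 164 162 157 153 154 159 163 163 163 163
  160 162 165 174]
 [160 154 155 160 165 166 168 169 166 160 154 155 160 166 167 165 164 162
  158 153 149 157]
 [156 154 160 165 167 164 163 161 153 139 132 139 152 162 162 161 160 159
  153 145 136 138]
 [133 144 157 161 161 158 154 149 133 112 105 116 135 148 151 152 151 146
  140 134 126 128]
 [123 137 149 152 152 147 141 130 112  95  90  98 115 126 130 131 131 127
  122 117 116 116]
 [122 127 129 132 131 129 123 110  96  88  85  90  98 105 106 106 102 101
   98  95  98  97]
 [114 112 109 109 106 101  96  91  85  84  81  83  82  82  82  77  74  74
   68  65  66  69]
 [ 93  88  84  81  79  73  71  73  74  78  77  74  65  58  53  51  52  55
   53  49  43  47]
 [ 60  59  53  54  50  49  50  56  65  67  67  60  53  46  39  40  45  47
   49  44  38  43]]
[[243.5, 226.0], [243.4, 218.0]]
[[278.3, 223.0], [278.6, 215.1]]
```

The pin reads about +13.5 to 14.7 mm and the cover sits about 1 mm toward −y. I correct by +1 and +0.5 mm, then lower to just above the rails and into the lead-in.

To row units: 10 mm is 0.05, 8 mm is 0.04.

>>> run_rows --motion '[{"tx": 0.005, "ty": 0.0025, "tz": 0.04}, {"tz": 0.05}, {"tz": 0.035}, {"tz": 0.01}, {"tz": 0.01}, {}, {}]'

```text
t: 7.4
tcp_pos: [534.6, 130.8, 72.2]
tcp_rot: [-3.141, -0.0, 1.817]
contact_force: [0.6, -0.3, -3.2]
width: 0.224
finger_force: 59.3
```

>>> run_rows --motion '[{"tz": 0.005}, {"tz": 0.005}, {"tz": 0.005}, {}]'

```text
t: 7.73
tcp_pos: [534.5, 130.8, 69.3]
tcp_rot: [-3.142, 0.0, 1.817]
contact_force: [-1.0, -0.2, -3.3]
width: 0.221
finger_force: 59.3
```

>>> run_rows --motion '[{"tz": 0.005}, {"tz": 0.005}, {}]'

```text
t: 7.98
tcp_pos: [534.4, 130.8, 67.2]
tcp_rot: [-3.141, -0.0, 1.817]
contact_force: [-0.3, 0.6, -3.6]
width: 0.221
finger_force: 59.3
```

To row units: 1 mm is 0.005.

>>> run_rows --motion '[{"tz": 0.005}, {"tz": 0.005}, {}]'

```text
t: 8.23
tcp_pos: [534.4, 130.8, 65.1]
tcp_rot: [-3.141, -0.0, 1.817]
contact_force: [-0.2, 1.0, -3.8]
width: 0.222
finger_force: 59.3
```

>>> run_rows --motion '[{"tz": 0.005}, {}]'

```text
t: 8.4
tcp_pos: [534.5, 130.8, 64.2]
tcp_rot: [-3.141, -0.0, 1.817]
contact_force: [-0.8, 0.1, -4.2]
width: 0.219
finger_force: 59.3
```

>>> run_rows --motion '[{"tz": 0.005}, {}]'

```text
t: 8.57
tcp_pos: [534.5, 130.8, 63.2]
tcp_rot: [-3.141, -0.0, 1.817]
contact_force: [-1.0, -0.8, -3.8]
width: 0.226
finger_force: 59.3
```

No contact yet and the underside is about at pin-tip level. I continue gently.

To row units: 1 mm is 0.005.

>>> run_rows --motion '[{"tz": 0.005}, {"tz": 0.005}, {}]'

```text
t: 8.82
tcp_pos: [534.5, 130.8, 61.1]
tcp_rot: [-3.141, -0.0, 1.817]
contact_force: [-0.0, 0.4, -4.2]
width: 0.221
finger_force: 59.3
```

>>> run_rows --motion '[{"tz": 0.005}, {"tz": 0.005}, {}]'

```text
t: 9.07
tcp_pos: [534.4, 130.8, 59.1]
tcp_rot: [-3.141, -0.0, 1.817]
contact_force: [-0.6, -1.0, -3.8]
width: 0.227
finger_force: 59.3
```

>>> run_rows --motion '[{"tz": 0.005}, {}]'

```text
t: 9.23
tcp_pos: [534.5, 130.8, 58.2]
tcp_rot: [-3.141, -0.0, 1.817]
contact_force: [0.2, -0.3, -4.0]
width: 0.222
finger_force: 59.3
```

To row units: 1 mm is 0.005.

>>> run_rows --motion '[{"tz": 0.005}, {"tz": 0.005}, {}]'

```text
t: 9.48
tcp_pos: [534.4, 130.8, 56.1]
tcp_rot: [-3.141, -0.0, 1.817]
contact_force: [-0.4, -0.2, -2.8]
width: 0.225
finger_force: 59.3
```

>>> run_rows --motion '[{"tz": 0.005}, {"tz": 0.005}, {}]'

```text
t: 9.73
tcp_pos: [534.4, 130.8, 54.1]
tcp_rot: [-3.141, -0.0, 1.817]
contact_force: [-0.5, -0.0, -3.7]
width: 0.223
finger_force: 59.3
```

>>> run_rows --motion '[{"tz": 0.005}, {"tz": 0.005}, {}]'

```text
t: 9.98
tcp_pos: [534.4, 130.8, 52.1]
tcp_rot: [-3.141, -0.0, 1.817]
contact_force: [0.4, 0.6, -3.7]
width: 0.221
finger_force: 59.3
```

The cover dropped over the pin with no jam. Now I press the bed down.

To row units: 1 mm is 0.005.

>>> run_rows --motion '[{"tz": 0.005}, {"tz": 0.005}, {}]'

```text
t: 10.23
tcp_pos: [534.5, 130.8, 50.9]
tcp_rot: [3.141, 0.0, 1.817]
contact_force: [-1.2, -1.0, 5.0]
width: 0.226
finger_force: 60.5
```

>>> run_rows --motion '[{"tz": 0.005}, {"tz": 0.005}, {}]'

```text
t: 10.48
tcp_pos: [534.5, 130.8, 48.9]
tcp_rot: [3.141, 0.0, 1.817]
contact_force: [-2.7, -0.1, 5.3]
width: 0.222
finger_force: 60.7
```

>>> run_rows --motion '[{"tz": 0.005}, {}]'

```text
t: 10.65
tcp_pos: [534.5, 130.8, 48.0]
tcp_rot: [3.141, 0.0, 1.817]
contact_force: [-3.1, -0.7, 6.6]
width: 0.22
finger_force: 60.8
```

To row units: 1 mm is 0.005.

>>> run_rows --motion '[{"tz": 0.005}, {}]'

```text
t: 10.82
tcp_pos: [534.5, 130.8, 47.1]
tcp_rot: [3.141, 0.0, 1.817]
contact_force: [-2.4, -0.2, 7.4]
width: 0.225
finger_force: 61.0
```

>>> run_rows --motion '[{"tz": 0.005}, {}]'

```text
t: 10.98
tcp_pos: [534.5, 130.8, 46.8]
tcp_rot: [3.141, 0.0, 1.817]
contact_force: [-3.4, 0.2, 12.2]
width: 0.219
finger_force: 61.8
```

>>> run_rows --motion '[{"tz": 0.0025}, {}]'

```text
t: 11.15
tcp_pos: [534.5, 130.8, 46.7]
tcp_rot: [3.141, 0.0, 1.817]
contact_force: [-3.7, -0.3, 15.1]
width: 0.22
finger_force: 62.0
```

To row units: 0.5 mm is 0.0025.

>>> run_rows --motion '[{"tz": 0.0025}, {}, {}]'

```text
t: 11.4
tcp_pos: [534.5, 130.8, 46.6]
tcp_rot: [3.141, 0.0, 1.817]
contact_force: [-4.7, -0.5, 17.5]
width: 0.223
finger_force: 62.4
```

A hard stop at TCP 46.7, with 21 N total, exceeds the 14 N spring. I'll add a little push and check by eye.

>>> run_rows --motion '[{"tz": 0.0025}, {"tz": 0.0025}, {}, {}, {}, {}]'

```text
t: 11.9
tcp_pos: [534.6, 130.8, 46.3]
tcp_rot: [3.141, 0.0, 1.817]
contact_force: [-5.9, -0.0, 22.6]
width: 0.222
finger_force: 63.0
```

```bash
python3 - <<'E'
from workcell import bot,read_camera
from h import *
t=read_camera("top");s=read_camera("side")
a=np.radians(14.1); M=np.array([[np.cos(a),-np.sin(a)],[np.sin(a),np.cos(a)]])
for x,y in((50,36.5),(-50,36.5),(-50,-36.5)):
    w=np.array([534.5,130.0])+M@[x,y]; print(x,y,"predicted top corner z36/40",proj(s,[[*w,36],[*w,40]]).round(1).tolist())
a=cv2.resize(t["img"][160:250,145:235],(400,400),interpolation=cv2.INTER_CUBIC);b=cv2.resize(s["img"][190:255,230:295],(400,400),interpolation=cv2.INTER_CUBIC)
cv2.imwrite("pics/c4.png",np.hstack([a,b])[:,:,::-1])
E
```

```text
50 36.5 predicted top corner z36/40 [[243.4, 234.8], [243.4, 233.6]]
-50 36.5 predicted top corner z36/40 [[277.8, 231.8], [277.9, 230.6]]
-50 -36.5 predicted top corner z36/40 [[272.4, 218.8], [272.4, 217.7]]
```

View pics/c4.png

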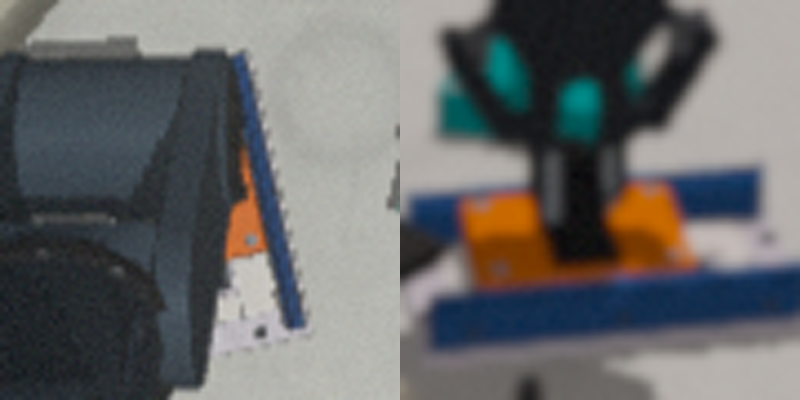

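The cover sits level with the rail tops: near edge against the near rail at crop (475,290) to (695,265). It is held at 63 N grip and about 26 N press, so I hand in.

```bash
python3 -c "
from workcell import bot
print(bot.finish_job())"
```

```text
the job is handed in; nothing more can be done
None
```

I've handed the job in: the cover is over the pin and pressed down to a hard stop at about 26 N, and the gripper still holds it at about 63 N. I haven't seen the judge's result; full depth is inferred from that stop and from the cover's top sitting level with the rails in the last picture.

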